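Open the belt-grinder drive and hold the belt tensioner back

TASK

Get the belt grinder's drive ready for a new belt: lift the cover plate off its two pins on the housing and set it down flat, handle up, in the middle of the rubber mat, and let go of it. Then swing the sprung tensioner arm inside the housing back past the click of its ratchet and finish still holding it there, against its spring. Leave the other tools and parts on the bench where they are.

Things in the scene. Friction and masses are not known exactly. Their poses are not given: they have to be found in the camera images.
- housing: grey belt-drive housing fixed to the bench, an open-topped box 240 (x) x 190 (y) x 70 mm high, walls 8 mm, a 24 mm square boss in each inner corner, left or right on the bench, turned up to 0.35 rad. Origin: centre of the underside. 8 mm pins stand 10 mm above the rim at (+100, -75) and (-100, +75) mm. Inside: the tensioner and a fixed pulley, 44 mm across, 31 mm high, at (+75, +30) mm
- cover: loose aluminium cover plate, 240 x 190 x 5 mm, about 0.5 kg, a bar handle on its middle; at the start it lies on the housing's rim, hiding the inside, its two 11 mm holes over the pins and its axes along the housing's. Origin: centre of the plate's underside, z up
- cover_handle (a point): centre of the cover's bar handle: a round bar 12 mm thick, 100 mm long, running along the cover's x, on two legs at its ends; this point is 40 mm above the plate's underside, 35 mm above its top face
- mat: black rubber mat fixed on the bench, 280 (its x) x 230 (its y) x 6 mm. Origin: centre of the underside; top face 6 mm above the bench
- tensioner (a joint): angle (rad) of the sprung tensioner arm about pivot. 0 = at rest; grows as the arm swings anticlockwise seen from above, its post going towards the housing's +y. The pawl tops the ratchet tooth at 0.40 (the push stiffens a little, then eases); hard stop at 0.60; 0.54 is well past the click. It does not lock: let go, it springs back to 0. At the post it takes 5 to 9 N
- pivot (a point): top of the tensioner's pivot pin, on its upright axis, fixed in the housing 70 mm from its centre towards -x, 36 mm above the bench
- idler: free end of the tensioner arm, 100 mm from the pivot: a black roller (32 mm across, 18 to 30 mm above the bench) free to turn, and on it an upright steel post, 18 mm thick, from 30 to 64 mm above the bench, to push or grip. Origin: on the post's axis at bench level. At rest it is at (+27, -25) mm from the housing's centre, in the housing's axes, at the stop at (+24, +34)
- post_top (a point): centre of the post's top face, 64 mm above the bench, 6 mm below the housing's rim
- wrench: open-ended wrench, 160 mm, lying between the housing and the mat; to be left alone
- hammer: hammer lying on the bench at the far left; to be left alone
- screwdriver: screwdriver lying by the vice, to the right; to be left alone
- tape_roll: cardboard tape roll, 90 mm across, 25 mm high, beyond the work; to be left alone
- jar: upright glass jar, 70 mm across, 90 mm tall, to the left; to be left alone
- tube_offcut: square steel tube, 160 x 30 x 30 mm, lying at the far right; to be left alone
- spare_pulley: loose aluminium pulley, 60 mm across, 24 mm high, near the robot, to its right; to be left alone

How it is judged:
On the way, in this order (a step that is already met when the one before it is completed fails the run):
1. the cover lies flat, handle up, in the middle of the mat, released (horizontal distance between cover and mat below 0.07 m and height (world z) of cover below 0.013 m and angle between cover's own z axis and vertical below 0.06 rad and linear speed of cover below 0.02 m/s and contact force between each of the fingers, the arm and cover below 0.1 N), for 0.2 s.
2. the tensioner arm is held past its ratchet click (value of joint tensioner above 0.48 rad and contact force between any of the fingers, the arm and idler above 1 N), for 0.3 s.
At the end, for the whole second after the job is handed in: The cover lies flat, handle up (within 0.06 rad), at rest on the mat, its centre within 70 mm of the mat's centre, not touched; the tensioner arm stands beyond 0.48 rad (the click is at 0.40) and the robot is pressing on or gripping its post or roller with more than 1 N (all of step 1 and all of step 2); the arm keeps its last pose, push and grip.
It fails at once if a bystander is moved more than 30 mm (distance of any of wrench, hammer, screwdriver, tape_roll, jar, tube_offcut, spare_pulley from where it was at the start of the episode above 0.03 m).
It fails at once if the cover is dropped from more than 30 mm above the mat or bench instead of being set down (height (world z) of cover above 0.036 m and contact force between each of the fingers, the arm and cover below 0.05 N and horizontal distance between cover and housing above 0.12 m).
It also fails if it takes over 54 s, if anything falls off the work surface, if the arm or the gripper's body presses on something with over 40 N, if the wrist force passes 120 N, or if a joint passes its speed limit or range.

ROBOT

A 6-joint arm with a two-finger parallel gripper is mounted at the origin on the work surface. World frame = base frame: x ahead of the robot, y to its left, z up, the work surface at z = 0. Lengths are in m, angles in rad, forces in N, time in s.
With the tool pointing down it reaches from about 0.375 to 0.9 m from the base axis. Payload 3.1 kg.
Tool frame: the origin (TCP) lies at the centre of the arm's flange, where the gripper is bolted on; the fingertips stand 182 mm ahead of it and the grasp point (between the pads) lies 164 mm ahead of it; z points along the fingers, x is the direction in which the jaws open and shut, and the axes are right-handed (so a half turn about z gives the same grasp; the last joint's range is limited). The gripper opens to 87 mm and grips with 3 to 60 N. Pads are 19 mm wide; open, the fingers measure 117 mm over their backs; the gripper's body (75 mm by 190 mm) begins 51 mm behind the grasp point.
Start: joints at [-1.296, 0.527, 1.433, -0, 1.181, -0.178], TCP at [0.273, -0.562, 0.405] pointing down, gripper open.
Joint ranges: [-3.08, 3.08], [-0.75, 2.2], [0.22, 2.44], [-1.43, 4.57], [0, 2.65], [-2.85, 2.85]. Speed limits (rad/s): [2.79, 2.79, 3.14, 3.14, 3.14, 3.14].

INTERFACE

Orientations are given as a unit quaternion [x, y, z, w].
In Python, from rig import status, eyes, robot gives the robot as it stands. The module is installed in compiled form; this text tells all that it offers.
- The arm moves only by the tool step_arm, never from a script. Its argument "steps" is a list of rows, each a list of 7 numbers: the closure, from -1 (fully open) to 1 (shut), so that 0 is half open, then the shift along the tool's x, y, z each as a share of 0.025 m, from -1 to 1, then the turn, a rotation vector about the tool's x, y, z each as a share of 8 degrees, from -1 to 1. In form: [[jaw, dx, dy, dz, rx, ry, rz], ...]. A call has exactly 10 rows; each row shifts and turns the commanded pose from where the row before left it, along the tool's axes as they then stand; what a row does not reach is not made up. A row lasts 1/10 s, in which the tool goes at most 50 mm and 8.59 degrees, less where a joint would pass 70% of its speed; a pose out of reach is approached as far as the arm can. A call with a number of a shift or a turn outside -1 to 1 is refused whole. A call with a gripper value outside its range is refused whole. The fingers move at their own pace and stop on an object; "squeeze" is the grip in N (left out, the last holds). Time passes only in rows, so rows that do not move let the fingers close, or fill a call up. It gives the time, the measured TCP pose, the force and the opening at its end, in the units of the state.
- status.get_obs(): the state, without advancing time (a new reading comes with each control period).
- eyes.camera(name): name is "scene" or "side" or "wrist"; returns (picture, depth): 400x640x3 uint8, red, green, blue; 400x640 float32, m along the optical axis (not along the pixel's ray), 0 where there is no reading.
- eyes.camera_info(name): a dict with "K" (3x3 intrinsics, pixels), "R" (3x3) and "t" (3): a world point X has camera coordinates R X + t. Camera axes: x right, y down, z forward; pixel columns grow to the right and rows downward; lengths in m; the calibration is good to about 2 mm. The wrist camera is an equidistant fisheye: a pixel r from the principal point sees the ray r / f radians off the axis. A picture is of the moment at which its call begins: read the wrist's pose just before it. camera_info takes no time and is no camera call; for the wrist camera it gives the pose at the moment of the call.
- robot.hand_in(): hands the job in, once; it reports no verdict.
The state is a dict: "time": time; "q": joint angles; "joint_velocities": joint speeds; "joint_torque": joint torques, N m; "position": TCP position; "tool_rot": TCP orientation; "ft_force": force on the tool from outside, world axes, zero at the start; "moment": the same for the moment, N m; "grip_width": finger opening in m.
Only numpy, scipy, OpenCV 4.12 (cv2) and the standard library are available. Lean on these libraries where they do the work, as an engineer would, in place of code of your own. Each camera call takes 0.05 s, during which the arm holds its last target.

## Working session

There is one attempt and no reset: what is moved stays moved. The work goes in short steps, Python scripts to look and compute and a tool call to move; the robot and the scene stay as the last step left them, time stands still between calls to the robot, and variables do not carry over. Pictures are saved under pics/ and viewed, and the job is handed in when it is done.

Besides the shell and the picture viewer there is one more tool, called after ">>>" in YAML: its name, and indented under it one key for each argument. step_arm: Moves the arm, as the interface text tells. Its arguments: {"type":"object","properties":{"steps":{"type":"array"},"squeeze":{"type":"number"}},"required":["steps"]}

```bash
mkdir -p pics; python3 - <<'E'
from rig import status, eyes, robot
import cv2,numpy as np
o=status.get_obs(); print(o)
for n in ("scene","side"):
    p,d=eyes.camera(n); i=eyes.camera_info(n); np.savez(f"pics/{n}0.npz",p=p,d=d,**{k:np.array(i[k]) for k in "KRt"})
    cv2.imwrite(f"pics/{n}0.png",p[:,:,::-1]); print(n,i)
E
```

```text
{'time': 0.0, 'q': array([-1.29648237e+00,  5.28453516e-01,  1.43388823e+00, -1.91159407e-05,
        1.18137075e+00, -1.78497374e-01]), 'joint_velocities': array([-5.90457250e-04,  1.40348276e-03,  7.22760592e-05, -1.67864358e-04,
        3.80268906e-04, -1.14080822e-03]), 'joint_torque': array([-1.83269374e-03, -4.40053010e+01, -1.76592582e+01,  6.31045480e-02,
        5.83075185e-02, -1.68101919e-04]), 'position': array([ 0.27336748, -0.56166967,  0.40378346]), 'tool_rot': array([ 8.47791305e-01, -5.30328936e-01, -7.90453715e-04, -7.06183604e-04]), 'ft_force': array([-0.22395285, -0.36061702, -0.45937483]), 'moment': array([0.00645281, 0.03731752, 0.01863878]), 'grip_width': 0.08704697552189543}
scene {'K': array([[410.67877713,   0.        , 325.37510101],
       [  0.        , 410.67877713, 198.47740022],
       [  0.        ,   0.        ,   1.        ]]), 'R': array([[ 0.87512544,  0.48360729,  0.01671677],
       [ 0.34775705, -0.60452064, -0.71667275],
       [-0.33648253,  0.63299193, -0.69720924]]), 't': array([-0.46394712, -0.09306018,  1.42205669])}
side {'K': array([[431.29225096,   0.        , 314.69340879],
       [  0.        , 431.29225096, 196.83928434],
       [  0.        ,   0.        ,   1.        ]]), 'R': array([[ 0.92832013, -0.37105045, -0.02330885],
       [-0.23144558, -0.52770602, -0.81728777],
       [ 0.29095477,  0.76409942, -0.5757581 ]]), 't': array([-0.47145166,  0.20902502,  1.43273416])}
```

View pics/scene0.png

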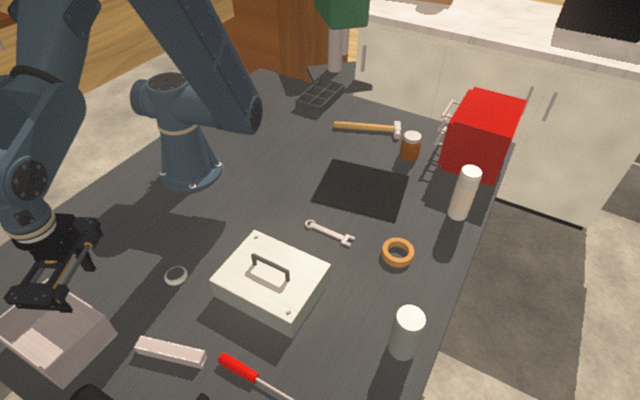

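View pics/side0.png

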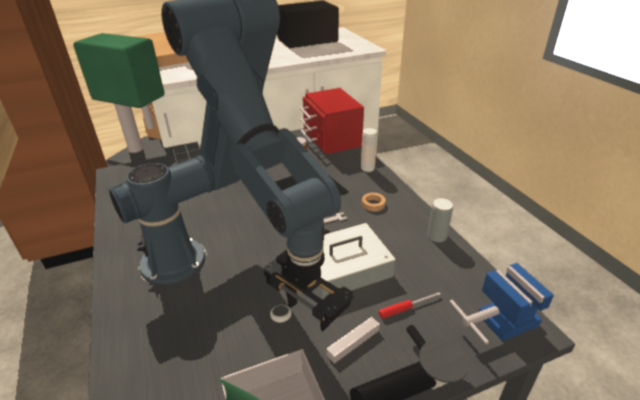

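The scene view shows the cover on the housing (centre about 270,268, handle at 270,266), the wrench (330,232), the mat (362,190), the tape roll (398,252) and the jar (410,146). The side view is partly blocked by the arm. Next I'll measure from the scene depth.

```bash
cat > h.py <<'E'
import numpy as np,cv2
def load(f):
    z=np.load(f); return [z[k] for k in ("p","d","K","R","t")]
def cloud(d,K,R,t):
    v,u=np.mgrid[:d.shape[0],:d.shape[1]]
    c=np.stack([(u-K[0,2])/K[0,0]*d,(v-K[1,2])/K[1,1]*d,d],-1)
    return (c-t)@R
E
python3 - <<'E'
from h import *
p,d,K,R,t=load("pics/scene0.npz"); X=cloud(d,K,R,t)
uu=np.arange(640)[None]; vv=np.arange(400)[:,None]
roi=(uu>200)&(uu<345)&(vv>220)&(vv<345)
m=roi&(abs(X[...,2]-0.075)<0.006)
r=cv2.minAreaRect(X[m][:,:2].astype(np.float32)); print("cover",r,cv2.boxPoints(r),np.median(X[m][:,2]))
m=roi&(X[...,2]>0.098)&(X[...,2]<.13); q=X[m]; print("handle",len(q),q.mean(0),q[:,2].max(),cv2.minAreaRect(q[:,:2].astype(np.float32)))
roi=(uu>300)&(uu<420)&(vv>150)&(vv<230)
g=p.max(-1).astype(int); print(g[190,362],g[215,280],g[235,380])
m=roi&(g<35)&(d>0)&(abs(X[...,2])<.02)
n,l,s,c=cv2.connectedComponentsWithStats(m.astype(np.uint8)); k=1+s[1:,4].argmax(); m=l==k
r=cv2.minAreaRect(X[m][:,:2].astype(np.float32)); print("mat",r,cv2.boxPoints(r),np.median(X[m][:,2]))
for n,(a,b) in dict(wrench1=(308,223),wrench2=(347,240),tape=(398,243),jar=(411,136),hamhead=(397,130),disp=(466,172)).items(): print(n,X[b,a])
cv2.imwrite("pics/c.png",cv2.resize(p[130:350,190:430,::-1],None,fx=3.3,fy=2.7))
E
```

```text
cover ((0.5107742547988892, -0.2536775767803192), (0.24320606887340546, 0.192997545003891), 0.010646418668329716) [[ 0.38915327 -0.1572014 ]
 [ 0.38918915 -0.35019892]
 [ 0.63239527 -0.35015374]
 [ 0.6323594  -0.15715623]] 0.07478268359728216
handle 223 [ 0.51384547 -0.25591029  0.11255469] 0.11836454191206075 ((0.5114954113960266, -0.2546331286430359), (0.1112438440322876, 0.01334574818611145), 0.08292297273874283)
55 113 109Traceback (most recent call last):
  File "<stdin>", line 11, in <module>
ValueError: attempt to get argmax of an empty sequence
```

```bash
python3 - <<'E'
from h import *
p,d,K,R,t=load("pics/scene0.npz"); X=cloud(d,K,R,t)
uu=np.arange(640)[None]; vv=np.arange(400)[:,None]
roi=(uu>300)&(uu<420)&(vv>150)&(vv<230)
g=p.max(-1).astype(int)
m=roi&(g<80)&(d>0)&(abs(X[...,2])<.02)
n,l,s,c=cv2.connectedComponentsWithStats(m.astype(np.uint8)); k=1+s[1:,4].argmax(); m=l==k
r=cv2.minAreaRect(X[m][:,:2].astype(np.float32)); print("mat",r,cv2.boxPoints(r),np.median(X[m][:,2]))
for n,(a,b) in dict(wrench1=(308,223),wrench2=(347,240),tape=(398,243),jar=(411,136),hamhead=(397,130),disp=(466,172),pin1=(256,237),pin2=(289,312)).items(): print(n,X[b,a])
cv2.imwrite("pics/c.png",cv2.resize(p[130:350,190:430,::-1],None,fx=3.3,fy=2.7))
E
```

```text
mat ((0.538080632686615, 0.2655981183052063), (0.2825804352760315, 0.3389955461025238), 9.404709815979004) [[0.3709924  0.4097298 ]
 [0.42638668 0.0752908 ]
 [0.70516884 0.12146643]
 [0.64977455 0.45590544]] 0.005416775373076494
wrench1 [ 4.72879394e-01 -6.48880771e-03  2.09831400e-04]
wrench2 [ 6.07327018e-01 -7.61732210e-03  1.79416217e-04]
tape [0.74634913 0.04107957 0.01855147]
jar [0.61920135 0.45587932 0.09143468]
hamhead [0.5341851  0.56256841 0.02298519]
disp [0.84767357 0.24627874 0.17881334]
pin1 [ 0.41208542 -0.17931446  0.07509316]
pin2 [ 0.61467341 -0.32983967  0.07993901]
```

```bash
sleep 1
```

```text
(no output)
```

View pics/c.png

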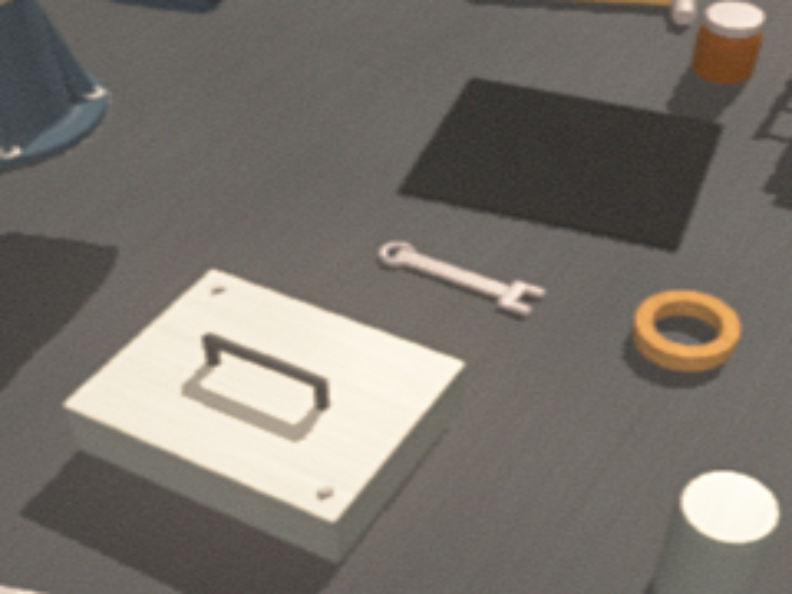

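```bash
python3 - <<'E'
from h import *
from scipy.spatial.transform import Rotation as Ro
p,d,K,R,t=load("pics/scene0.npz")
def ray(u,v,z):
    c=np.array([(u-K[0,2])/K[0,0],(v-K[1,2])/K[1,1],1]); a=R.T@c; o=-R.T@t
    return o+a*(z-o[2])/a[2]
P=[ray(u/3.3+190,v/2.7+130,.006) for u,v in [(472,80),(400,192),(675,248),(720,127)]]
P=np.array(P); print(P, P.mean(0)); e=np.diff(np.r_[P,P[:1]],axis=0); print(np.hypot(e[:,0],e[:,1]),np.arctan2(e[:,1],e[:,0]))
for n,(u,v) in dict(p1=(218,290),p2=(325,493)).items(): print(n,ray(u/3.3+190,v/2.7+130,.08))
P=np.array([ray(u/3.3+190,v/2.7+130,.075) for u,v in [(213,269),(64,405),(335,522),(465,365)]]);e=np.diff(np.r_[P,P[:1]],axis=0); print(P.mean(0),np.arctan2(e[:,1],e[:,0]),np.hypot(e[:,0],e[:,1]))
from rig import status
o=status.get_obs(); print(Ro.from_quat(o["tool_rot"]).as_matrix())
E
```

```text
[[0.39688334 0.29771529 0.006     ]
 [0.43613748 0.0758452  0.006     ]
 [0.70351659 0.12499511 0.006     ]
 [0.66536832 0.34360452 0.006     ]] [0.55047643 0.21054003 0.006     ]
[0.22531583 0.27185898 0.22191296 0.27237843] [-1.39568443  0.1817916   1.74356094 -2.97230927]
p1 [ 0.41596351 -0.18357103  0.08      ]
p2 [ 0.61448426 -0.33174533  0.08      ]
[ 0.51363703 -0.25488786  0.075     ] [-1.56397889e+00  2.69761512e-03  1.56721436e+00  3.13387741e+00] [0.1901936  0.23930019 0.18768337 0.24127539]
[[ 4.37518177e-01 -8.99209385e-01 -5.70941940e-04]
 [-8.99207354e-01 -4.37518421e-01  1.94046807e-03]
 [-1.99468472e-03 -3.35594862e-04 -9.99997954e-01]]
```

>>> step_arm:
  steps:
    - [-1, 0, 0, 0, 0, 0, 0.8]
    - [-1, 0, 0, 0, 0, 0, 0.8]
    - [-1, 0, 0, 0, 0, 0, 0.8]
    - [-1, 0, 0, 0, 0, 0, 0.84]
    - [-1, -1, -0.8, 0, 0, 0, 0]
    - [-1, -1, -0.8, 0, 0, 0, 0]
    - [-1, -1, -0.8, 0, 0, 0, 0]
    - [-1, -1, -0.8, 0, 0, 0, 0]
    - [-1, -1, -0.8, 0, 0, 0, 0]
    - [-1, -1, -0.8, 0, 0, 0, 0]
  squeeze: 45

```text
time: 1.1
position: [0.394, -0.4107, 0.4043]
tool_rot: [0.707, -0.707, -0.001, -0.0]
ft_force: [0.2, -0.0, -0.2]
grip_width: 0.087
```

>>> step_arm:
  steps:
    - [-1, -0.89, -0.68, 0, 0, 0, 0]
    - [-1, -0.89, -0.68, 0, 0, 0, 0]
    - [-1, -0.89, -0.68, 0, 0, 0, 0]
    - [-1, -0.88, -0.68, 0, 0, 0, 0]
    - [-1, -0.88, -0.68, 0, 0, 0, 0]
    - [-1, -0.88, -0.68, 0, 0, 0, 0]
    - [-1, -0.88, -0.68, 0, 0, 0, 0]
    - [-1, 0, 0, 1, 0, 0, 0]
    - [-1, 0, 0, 1, 0, 0, 0]
    - [-1, 0, 0, 0, 0, 0, 0]

```text
time: 2.1
position: [0.5113, -0.2559, 0.3514]
tool_rot: [0.707, -0.707, -0.004, 0.001]
ft_force: [-0.9, 0.4, 0.4]
grip_width: 0.0872
```

```bash
cat > snap.py <<'E'
import sys
from rig import status, eyes
import cv2,numpy as np
tag=sys.argv[1]
for n in sys.argv[2:]:
    i=eyes.camera_info(n); p,d=eyes.camera(n); np.savez(f"pics/{n}{tag}.npz",p=p,d=d,**{k:np.array(i[k]) for k in "KRt"})
    cv2.imwrite(f"pics/{n}{tag}.png",p[:,:,::-1])
o=status.get_obs(); print({k:np.round(o[k],4) for k in ("time","q","position","tool_rot","ft_force","grip_width")})
E
python3 snap.py 1 wrist scene
```

```text
{'time': np.float64(2.2), 'q': array([-0.6601,  0.5216,  1.6148,  0.    ,  1.0066,  0.9104]), 'position': array([ 0.5123, -0.2572,  0.3545]), 'tool_rot': array([ 7.072e-01, -7.070e-01, -7.000e-04,  1.000e-04]), 'ft_force': array([ 0.3477,  0.4212, -0.3424]), 'grip_width': np.float64(0.0876)}
```

View pics/wrist1.png

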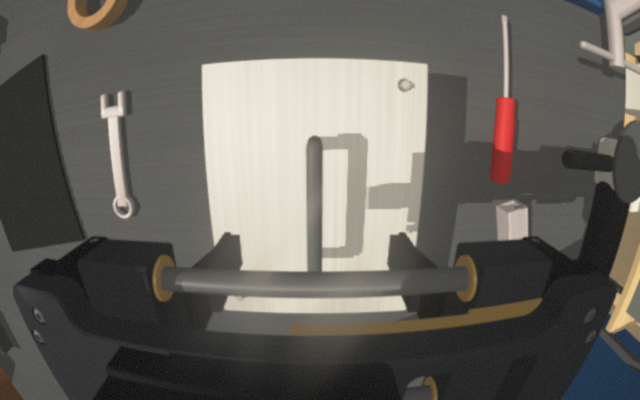

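View pics/scene1.png

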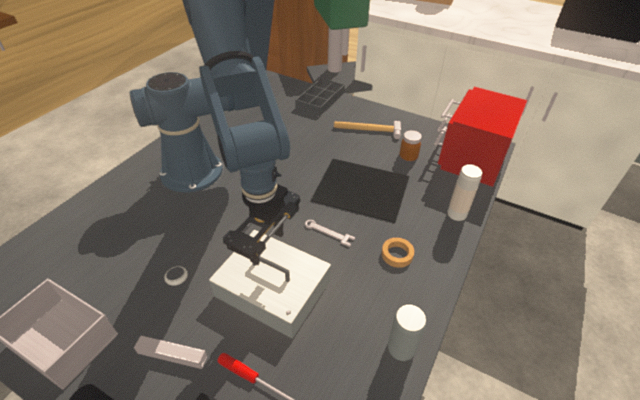

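The wrist view shows the bar (column 314) midway between the fingers (about 240 and 400) and parallel to the pads. I'll descend 80 mm and close.

>>> step_arm:
  steps:
    - [-1, 0, 0, 0.8, 0, 0, 0]
    - [-1, 0, 0, 0.8, 0, 0, 0]
    - [-1, 0, 0, 0.8, 0, 0, 0]
    - [-1, 0, 0, 0.5, 0, 0, 0]
    - [-1, 0, 0, 0.3, 0, 0, 0]
    - [-1, 0, 0, 0, 0, 0, 0]
    - [1, 0, 0, 0, 0, 0, 0]
    - [1, 0, 0, 0, 0, 0, 0]
    - [1, 0, 0, 0, 0, 0, 0]
    - [1, 0, 0, 0, 0, 0, 0]
  squeeze: 45

```text
time: 3.2
position: [0.5125, -0.2572, 0.2753]
tool_rot: [0.707, -0.707, 0.001, -0.0]
ft_force: [0.2, 0.1, -0.1]
grip_width: 0.0628
```

>>> step_arm:
  steps:
    - [1, 0, 0, 0, 0, 0, 0]
    - [1, 0, 0, 0, 0, 0, 0]
    - [1, 0, 0, 0, 0, 0, 0]
    - [1, 0, 0, 0, 0, 0, 0]
    - [1, 0, 0, 0, 0, 0, 0]
    - [1, 0, 0, 0, 0, 0, 0]
    - [1, 0, 0, -0.1, 0, 0, 0]
    - [1, 0, 0, -0.1, 0, 0, 0]
    - [1, 0, 0, -0.1, 0, 0, 0]
    - [1, 0, 0, -0.1, 0, 0, 0]

```text
time: 4.2
position: [0.5121, -0.2569, 0.2844]
tool_rot: [0.707, -0.707, -0.001, 0.0]
ft_force: [-0.1, 0.5, -4.7]
grip_width: 0.0107
```

>>> step_arm:
  steps:
    - [1, 0, 0, -0.2, 0, 0, 0]
    - [1, 0, 0, -0.2, 0, 0, 0]
    - [1, 0, 0, -0.2, 0, 0, 0]
    - [1, 0, 0, -0.3, 0, 0, 0]
    - [1, 0, 0, -0.4, 0, 0, 0]
    - [1, 0, 0, -0.5, 0, 0, 0]
    - [1, 0, 0, -0.5, 0, 0, 0]
    - [1, 0, 0, -0.5, 0, 0, 0]
    - [1, 0, 0, -0.3, 0, 0, 0]
    - [1, 0, 0, 0, 0, 0, 0]

```text
time: 5.2
position: [0.5127, -0.2574, 0.364]
tool_rot: [0.707, -0.707, 0.002, -0.0]
ft_force: [0.6, -0.2, -5.0]
grip_width: 0.0107
```

```bash
python3 snap.py 2 scene wrist
```

```text
{'time': np.float64(5.3), 'q': array([-0.66  ,  0.5108,  1.6084, -0.    ,  1.0225,  0.9104]), 'position': array([ 0.5122, -0.257 ,  0.3623]), 'tool_rot': array([ 7.073e-01, -7.070e-01, -1.000e-04,  0.000e+00]), 'ft_force': array([-0.2335,  0.2634, -5.3919]), 'grip_width': np.float64(0.0106)}
```

View pics/scene2.png

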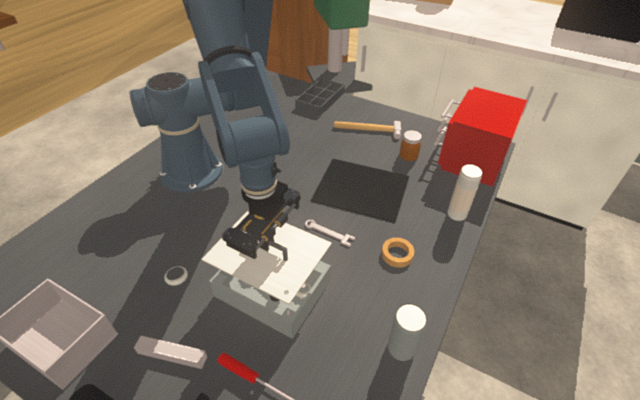

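View pics/wrist2.png

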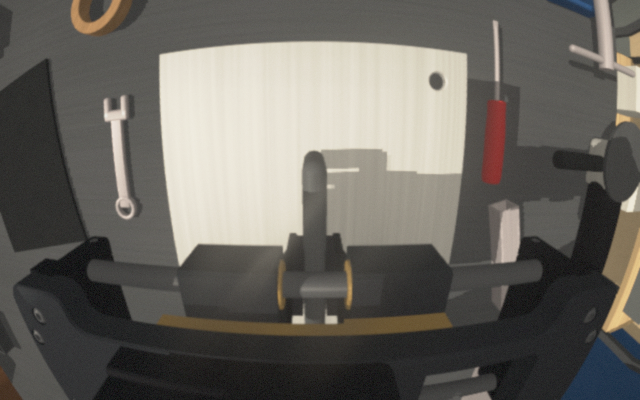

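>>> step_arm:
  steps:
    - [1, -0.25, -0.15, 0, 0, 0, 0]
    - [1, -0.5, -0.15, 0, 0, 0, 0]
    - [1, -0.75, -0.15, 0, 0, 0, 0]
    - [1, -1, -0.15, 0, 0, 0, 0]
    - [1, -1, -0.15, 0, 0, 0, 0]
    - [1, -1, -0.15, 0, 0, 0, 0]
    - [1, -1, -0.15, 0, 0, 0, 0]
    - [1, -1, -0.15, 0, 0, 0, 0]
    - [1, -1, -0.15, 0, 0, 0, 0]
    - [1, -1, -0.15, 0, 0, 0, 0]

```text
time: 6.3
position: [0.5496, -0.0424, 0.3617]
tool_rot: [0.707, -0.707, -0.001, 0.0]
ft_force: [0.2, -0.3, -4.6]
grip_width: 0.0104
```

>>> step_arm:
  steps:
    - [1, -1, 0, 0, 0, 0, 0]
    - [1, -1, 0, 0, 0, 0, 0]
    - [1, -1, 0, 0, 0, 0, 0]
    - [1, -1, 0, 0, 0, 0, 0]
    - [1, -1, 0, 0, 0, 0, 0]
    - [1, -1, 0, 0, 0, 0, 0]
    - [1, -1, 0, 0, 0, 0, 0]
    - [1, -1, 0, 0, 0, 0, 0]
    - [1, -0.9, 0, 0, 0, 0, 0]
    - [1, -0.6, 0, 0, 0, 0, 0]

```text
time: 7.3
position: [0.5488, 0.1954, 0.3617]
tool_rot: [0.708, -0.706, -0.001, 0.0]
ft_force: [-0.3, -0.7, -4.1]
grip_width: 0.0106
```

>>> step_arm:
  steps:
    - [1, -0.4, 0, 0, 0, 0, 0]
    - [1, -0.2, 0, 0, 0, 0, 0]
    - [1, -0.1, 0, 0, 0, 0, -0.3]
    - [1, 0, 0, 0.5, 0, 0, -0.3]
    - [1, 0, 0, 0.8, 0, 0, -0.3]
    - [1, 0, 0, 0.8, 0, 0, -0.3]
    - [1, 0, 0, 0.8, 0, 0, 0]
    - [1, 0, 0, 0.5, 0, 0, 0]
    - [1, 0, 0, 0.2, 0, 0, 0]
    - [1, 0, 0, 0, 0, 0, 0]

```text
time: 8.3
position: [0.5497, 0.2101, 0.2718]
tool_rot: [0.764, -0.645, -0.0, 0.0]
ft_force: [-0.7, -0.5, -4.1]
grip_width: 0.0107
```

```bash
python3 snap.py 3 scene side; python3 - <<'E'
from h import *
p,d,K,R,t=load("pics/side3.npz")
cv2.imwrite("pics/side3c.png",cv2.resize(p[120:300,200:440,::-1],None,fx=3,fy=3))
E
```

```text
{'time': np.float64(8.4), 'q': array([ 1.7560e-01,  6.5610e-01,  1.6339e+00, -1.0000e-04,  8.5000e-01,
        1.5787e+00]), 'position': array([0.5501, 0.2103, 0.2729]), 'tool_rot': array([ 7.639e-01, -6.454e-01,  5.000e-04, -6.000e-04]), 'ft_force': array([ 0.0392, -0.0052, -4.9494]), 'grip_width': np.float64(0.0107)}
```

View pics/scene3.png

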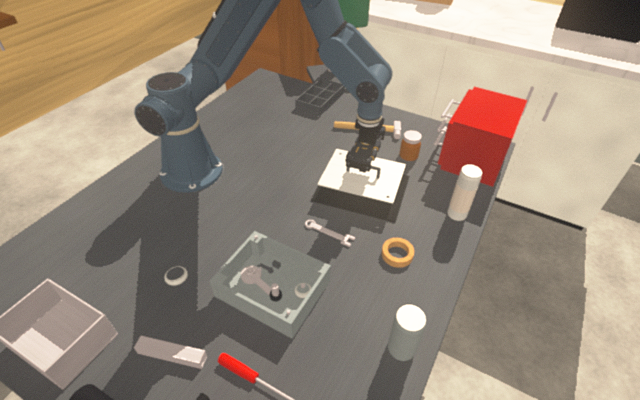

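View pics/side3.png

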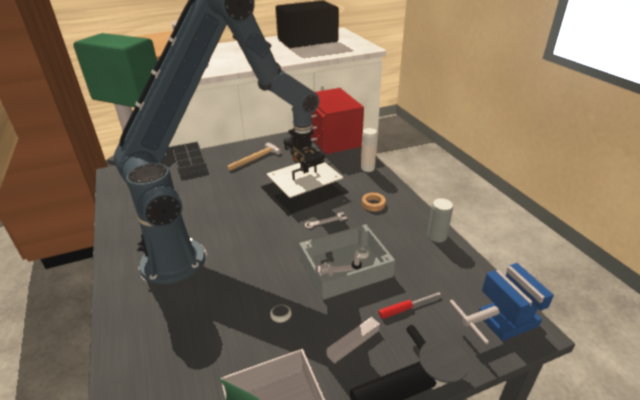

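The cover hangs level over the mat, and the bystanders haven't moved. The open housing shows the tensioner post at scene (276,291). I'll lower the cover.

>>> step_arm:
  steps:
    - [1, 0, 0, 0.4, 0, 0, 0]
    - [1, 0, 0, 0.5, 0, 0, 0]
    - [1, 0, 0, 0.5, 0, 0, 0]
    - [1, 0, 0, 0.4, 0, 0, 0]
    - [1, 0, 0, 0.2, 0, 0, 0]
    - [1, 0, 0, 0.12, 0, 0, 0]
    - [1, 0, 0, 0.1, 0, 0, 0]
    - [1, 0, 0, 0.1, 0, 0, 0]
    - [1, 0, 0, 0.08, 0, 0, 0]
    - [1, 0, 0, 0, 0, 0, 0]

```text
time: 9.4
position: [0.5496, 0.2104, 0.2122]
tool_rot: [0.764, -0.645, 0.0, -0.0]
ft_force: [-0.3, -0.5, -4.7]
grip_width: 0.0106
```

>>> step_arm:
  steps:
    - [1, 0, 0, 0.05, 0, 0, 0]
    - [1, 0, 0, 0.05, 0, 0, 0]
    - [1, 0, 0, 0, 0, 0, 0]
    - [1, 0, 0, 0, 0, 0, 0]
    - [1, 0, 0, 0, 0, 0, 0]
    - [1, 0, 0, 0, 0, 0, 0]
    - [1, 0, 0, 0, 0, 0, 0]
    - [1, 0, 0, 0, 0, 0, 0]
    - [1, 0, 0, 0, 0, 0, 0]
    - [1, 0, 0, 0, 0, 0, 0]

```text
time: 10.4
position: [0.5497, 0.2105, 0.2116]
tool_rot: [0.764, -0.645, 0.0, -0.001]
ft_force: [-2.7, 0.7, 6.5]
grip_width: 0.0106
```

Contact with the mat: the vertical force went from -4.7 N to +6.5 N. Releasing and rising.

>>> step_arm:
  steps:
    - [-1, 0, 0, 0, 0, 0, 0]
    - [-1, 0, 0, 0, 0, 0, 0]
    - [-1, 0, 0, 0, 0, 0, 0]
    - [-1, 0, 0, 0, 0, 0, 0]
    - [-1, 0, 0, 0, 0, 0, 0]
    - [-1, 0, 0, 0, 0, 0, 0]
    - [-1, 0, 0, -0.4, 0, 0, 0]
    - [-1, 0, 0, -0.8, 0, 0, 0]
    - [-1, 0, 0, -1, 0, 0, 0]
    - [-1, 0, 0, -1, 0, 0, 0]

```text
time: 11.4
position: [0.5495, 0.2103, 0.2909]
tool_rot: [0.764, -0.645, -0.0, 0.0]
ft_force: [-0.4, -0.5, 0.9]
grip_width: 0.0816
```

>>> step_arm:
  steps:
    - [-1, 0, 0, -1, 0, 0, 0]
    - [-1, 0, 0, -1, 0, 0, 0]
    - [-1, 1, 0, 0, 0, 0, 0.3]
    - [-1, 1, 0, 0, 0, 0, 0.3]
    - [-1, 1, 0, 0, 0, 0, 0.3]
    - [-1, 1, 0, 0, 0, 0, 0.3]
    - [-1, 1, 0, 0, 0, 0, 0]
    - [-1, 1, 0, 0, 0, 0, 0]
    - [-1, 1, 0, 0, 0, 0, 0]
    - [-1, 1, 0, 0, 0, 0, 0]

```text
time: 12.4
position: [0.56, 0.0101, 0.3405]
tool_rot: [0.707, -0.707, 0.0, -0.0]
ft_force: [-0.5, -0.2, 0.2]
grip_width: 0.0874
```

```bash
python3 snap.py 4 scene side; python3 - <<'E'
from h import *
p,d,K,R,t=load("pics/scene4.npz"); X=cloud(d,K,R,t)
cv2.imwrite("pics/scene4c.png",cv2.resize(p[220:345,195:345,::-1],None,fx=5,fy=4.5,interpolation=cv2.INTER_CUBIC))
uu=np.arange(640)[None]; vv=np.arange(400)[:,None]
m=(uu>300)&(uu<420)&(vv>140)&(vv<230)&(p.min(-1)>150)&(X[...,2]<.03)&(X[...,2]>0)
q=X[m]; print(cv2.minAreaRect(q[:,:2].astype(np.float32)),np.median(q[:,2]))
A=np.c_[q[:,:2],np.ones(len(q))]; print(np.linalg.lstsq(A,q[:,2],rcond=None)[0])
p,d,K,R,t=load("pics/side4.npz")
cv2.imwrite("pics/side4c.png",cv2.resize(p[215:305,290:405,::-1],None,fx=6.5,fy=6.5,interpolation=cv2.INTER_CUBIC))
E
```

```text
{'time': np.float64(12.5), 'q': array([-1.8400e-01,  5.2560e-01,  1.6599e+00, -9.0000e-04,  9.5460e-01,
        1.3903e+00]), 'position': array([0.5604, 0.0085, 0.3405]), 'tool_rot': array([-7.060e-01,  7.082e-01, -8.000e-04,  1.000e-04]), 'ft_force': array([-0.1245, -0.4681,  0.6079]), 'grip_width': np.float64(0.0873)}
((0.5580082535743713, 0.15511295199394226), (0.2450503557920456, 0.3292158842086792), 10.230208396911621) 0.01101365914767544
[0.00108199 0.00998571 0.00824766]
```

View pics/scene4.png

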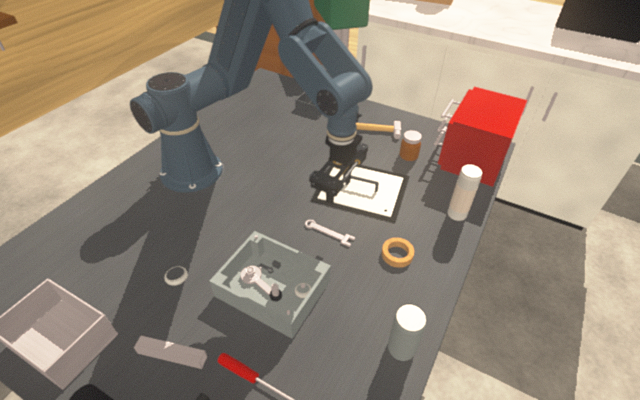

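View pics/scene4c.png

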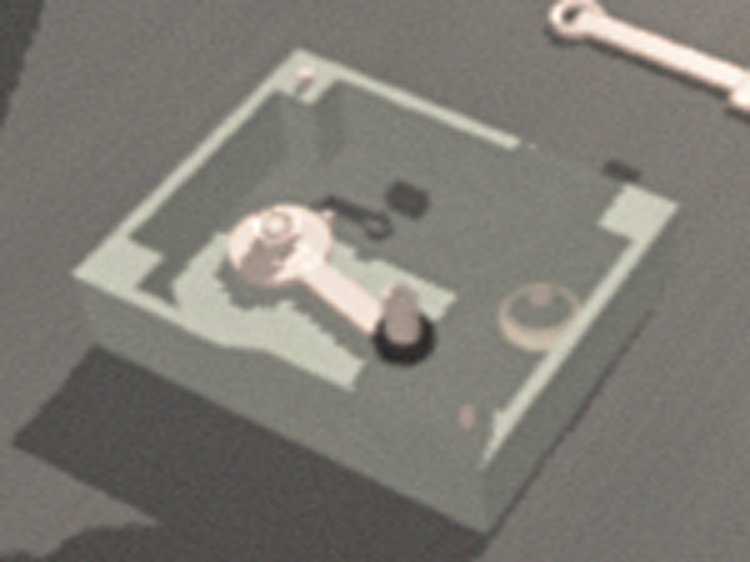

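View pics/side4c.png

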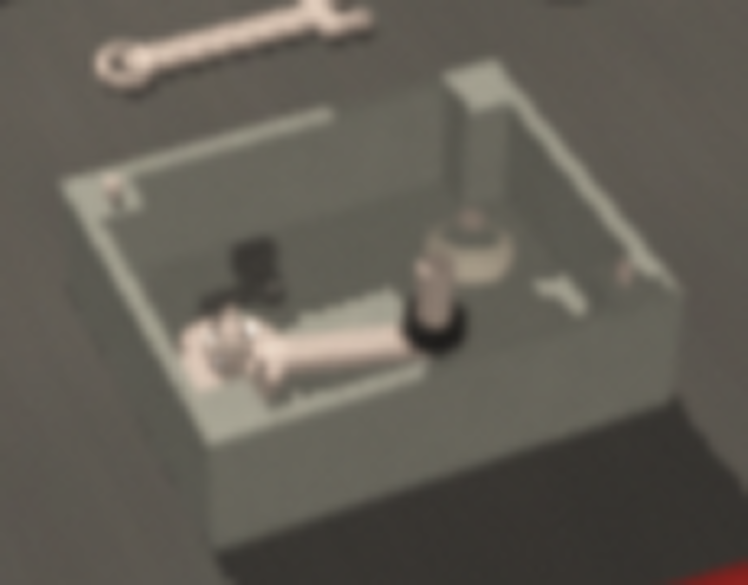

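The cover lies on the mat, with its top face at 11 mm and level, and the fingers are clear of it. The post top is at about (405,293) in the scene crop and (432,262) in the side crop. Next I'll triangulate the post from both views.

```bash
python3 - <<'E'
from h import *
def ray(f,u,v,z):
    p,d,K,R,t=load(f)
    c=np.array([(u-K[0,2])/K[0,0],(v-K[1,2])/K[1,1],1]); a=R.T@c; o=-R.T@t
    return o+a*(z-o[2])/a[2]
S="pics/scene4.npz";D="pics/side4.npz"
s=lambda u,v,z: ray(S,u/5+195,v/4.5+220,z)
e=lambda u,v,z: ray(D,u/6.5+290,v/6.5+215,z)
print("post",s(405,293,.064),e(432,262,.064))
print("pivot",s(277,218,.036),e(233,325,.036))
print("pulley",s(542,310,.031),e(472,240,.031))
print("pins",s(305,75,.08),e(115,187,.08),s(466,412,.08),e(625,268,.08))
X=np.array([s(u,v,.07) for u,v in [(300,50),(75,273),(488,532),(678,207)]]);print(X,X.mean(0))
X=np.array([e(u,v,.07) for u,v in [(63,183),(212,440),(682,288),(497,63)]]);print(X.mean(0))
E
```

```text
post [ 0.54068185 -0.27517868  0.064     ] [ 0.53633587 -0.2816496   0.064     ]
pivot [ 0.44045436 -0.25048782  0.036     ] [ 0.44353045 -0.25690927  0.036     ]
pulley [ 0.59375873 -0.23272577  0.031     ] [ 0.57843027 -0.24370405  0.031     ]
pins [ 0.41427946 -0.18151493  0.08      ] [ 0.41061589 -0.18872145  0.08      ] [ 0.61246445 -0.32980881  0.08      ] [ 0.60888535 -0.33594815  0.08      ]
[[ 0.39411152 -0.1599784   0.07      ]
 [ 0.39369761 -0.34824021  0.07      ]
 [ 0.65329147 -0.37629248  0.07      ]
 [ 0.63300024 -0.16068873  0.07      ]] [ 0.51852521 -0.26129996  0.07      ]
[ 0.51209655 -0.25807984  0.07      ]
```

>>> step_arm:
  steps:
    - [0, 1, 0.1, 0, 0, 0, 0]
    - [0, 1, 0.1, 0, 0, 0, 0]
    - [0, 1, 0.1, 0, 0, 0, 0]
    - [0, 1, 0.1, 0, 0, 0, 0]
    - [0, 1, 0.1, 0, 0, 0, 0]
    - [0, 1, 0.1, 0, 0, 0, 0]
    - [0, 1, 0.1, 0, 0, 0, 0]
    - [0, 1, 0.1, 0, 0, 0, 0]
    - [0, 1, 0.06, 0, 0, 0, 0]
    - [0, 1, 0, 0, 0, 0, 0]

```text
time: 13.5
position: [0.5387, -0.2389, 0.3402]
tool_rot: [0.707, -0.707, -0.0, -0.0]
ft_force: [0.5, -0.2, -0.4]
grip_width: 0.0437
```

>>> step_arm:
  steps:
    - [0, 0.8, 0, 0, 0, 0, 0]
    - [0, 0.5, 0, 0, 0, 0, 0]
    - [0, 0.24, 0, 0, 0, 0, 0]
    - [0, 0, 0, 0.8, 0, 0, 0]
    - [0, 0, 0, 0.8, 0, 0, 0]
    - [0, 0, 0, 0.5, 0, 0, 0]
    - [0, 0, 0, 0, 0, 0, 0]
    - [0, 0, 0, 0, 0, 0, 0]
    - [0, 0, 0, 0, 0, 0, 0]
    - [0, 0, 0, 0, 0, 0, 0]

```text
time: 14.5
position: [0.5391, -0.2775, 0.2883]
tool_rot: [0.707, -0.707, 0.001, -0.0]
ft_force: [0.3, -0.4, 0.3]
grip_width: 0.0437
```

```bash
python3 snap.py 5 wrist scene side; python3 - <<'E'
from h import *
p,d,K,R,t=load("pics/scene5.npz")
a=cv2.resize(p[200:345,195:345,::-1],None,fx=4,fy=4,interpolation=cv2.INTER_CUBIC)
cv2.imwrite("pics/scene5c.png",a)
p,d,K,R,t=load("pics/side5.npz")
cv2.imwrite("pics/side5c.png",cv2.resize(p[195:305,280:405,::-1],None,fx=5,fy=5,interpolation=cv2.INTER_CUBIC))
E
```

```text
{'time': np.float64(14.65), 'q': array([-6.5980e-01,  6.5170e-01,  1.5802e+00,  1.0000e-04,  9.0860e-01,
        9.1060e-01]), 'position': array([ 0.5389, -0.2775,  0.2879]), 'tool_rot': array([ 7.072e-01, -7.070e-01,  6.000e-04, -1.000e-04]), 'ft_force': array([0.3712, 0.1457, 0.2256]), 'grip_width': np.float64(0.0435)}
```

View pics/wrist5.png

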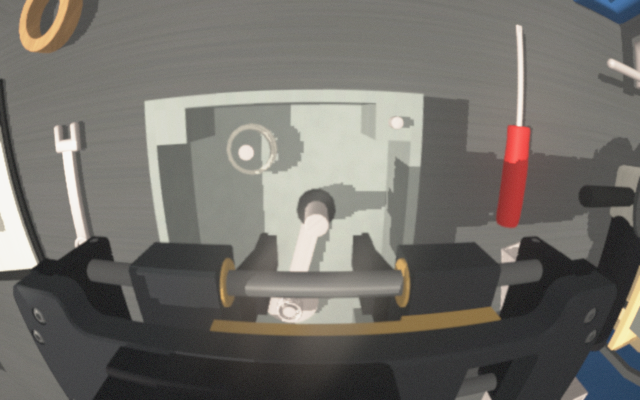

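View pics/scene5c.png

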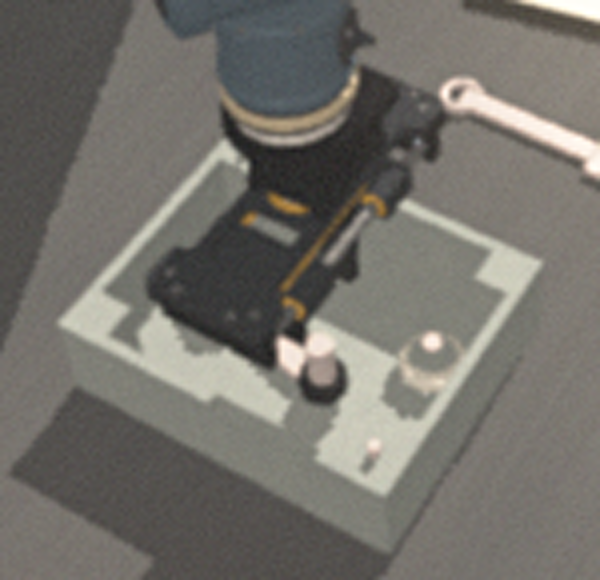

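View pics/side5c.png

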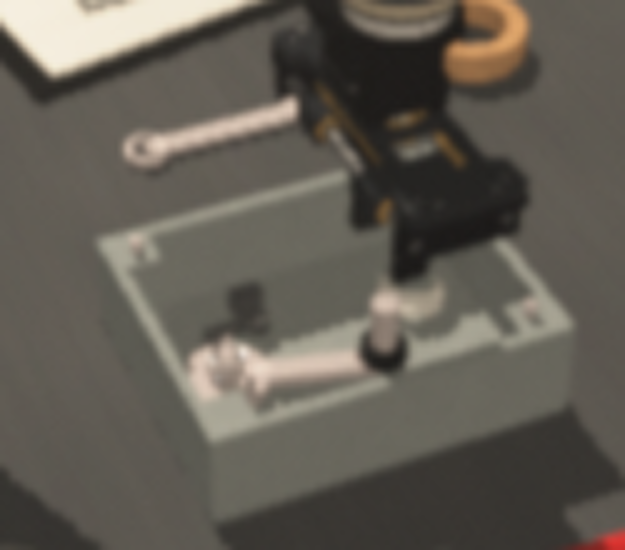

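In the wrist view the post top sits at about (317,218), between the finger columns 262 and 365; the pin is at (397,122). I'll locate both with the fisheye model.

```bash
python3 - <<'E'
from h import *
p,d,K,R,t=load("pics/wrist5.npz"); print(K,t,-R.T@t)
cv2.imwrite("pics/w5c.png",cv2.resize(p[100:250,220:420,::-1],None,fx=4,fy=4,interpolation=cv2.INTER_CUBIC))
def ray(u,v,z):
    x=(u-K[0,2])/K[0,0]; y=(v-K[1,2])/K[1,1]; r=np.hypot(x,y)
    a=R.T@np.array([np.sin(r)*x/r,np.sin(r)*y/r,np.cos(r)]); o=-R.T@t
    return o+a*(z-o[2])/a[2]
print("post",ray(317,218,.064),"pin",ray(397,122,.08),"pulley",ray(246,152,.031))
E
```

```text
[[309.70691629   0.         314.36354426]
 [  0.         309.70691629 200.32964296]
 [  0.           0.           1.        ]] [-0.27770755  0.51627883  0.43162494] [ 0.61762661 -0.27731498  0.26758024]
post [ 0.54461275 -0.27916864  0.064     ] pin [ 0.61235356 -0.32798589  0.08      ] pulley [ 0.58697285 -0.22398851  0.031     ]
```

View pics/w5c.png

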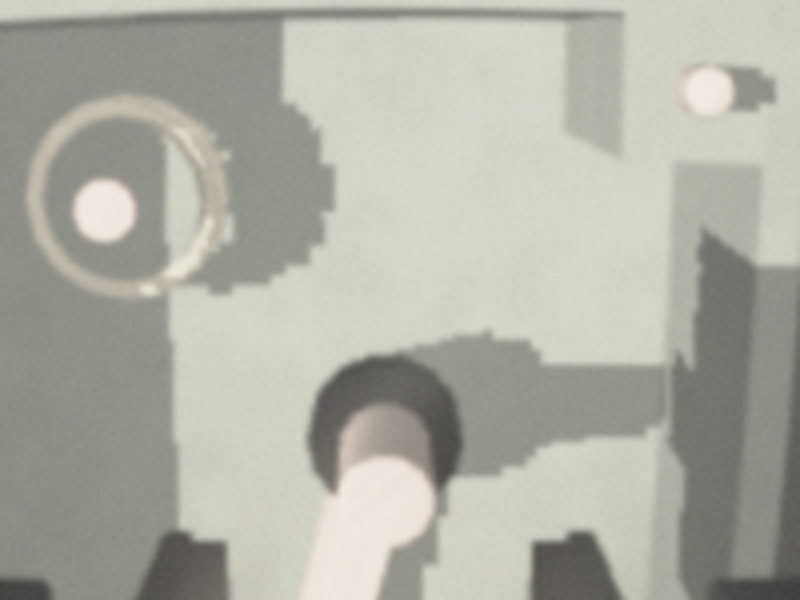

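>>> step_arm:
  steps:
    - [0, 0.1, 0, 0.4, 0, 0, 0]
    - [0, 0, 0, 0.6, 0, 0, 0]
    - [0, 0, 0, 0.6, 0, 0, 0]
    - [0, 0, 0, 0.5, 0, 0, 0]
    - [0, 0, 0, 0.3, 0, 0, 0]
    - [0, 0, 0, 0.2, 0, 0, 0]
    - [0, 0, 0, 0.16, 0, 0, 0]
    - [0, 0, 0, 0, 0, 0, 0]
    - [0, 0, 0, 0, 0, 0, 0]
    - [0, 0, 0, 0, 0, 0, 0]

```text
time: 15.65
position: [0.539, -0.2801, 0.2188]
tool_rot: [0.707, -0.707, 0.001, -0.0]
ft_force: [1.3, 0.4, -0.2]
grip_width: 0.0437
```

>>> step_arm:
  steps:
    - [1, 0, 0, 0, 0, 0, 0]
    - [1, 0, 0, 0, 0, 0, 0]
    - [1, 0, 0, 0, 0, 0, 0]
    - [1, 0, 0, 0, 0, 0, 0]
    - [1, 0, 0, 0, 0, 0, 0]
    - [1, 0, 0, 0, 0, 0, 0]
    - [1, 0, 0, 0, 0, 0, 0]
    - [1, 0, 0, 0, 0, 0, 0]
    - [1, 0, 0, 0, 0, 0, 0]
    - [1, 0, 0, 0, 0, 0, 0]
  squeeze: 35

```text
time: 16.65
position: [0.5388, -0.2795, 0.2182]
tool_rot: [0.707, -0.707, -0.0, -0.0]
ft_force: [1.6, 5.1, 3.1]
grip_width: 0.0171
```

The post is gripped: 17 mm opening, and the rest stop pushes back with 5 N. I'll swing it along the 100 mm arc, turning the tool with it.

>>> step_arm:
  steps:
    - [1, -0.107, -0.026, 0, 0, 0, -0.197]
    - [1, -0.107, -0.026, 0, 0, 0, -0.197]
    - [1, -0.107, -0.026, 0, 0, 0, -0.197]
    - [1, -0.107, -0.026, 0, 0, 0, -0.197]
    - [1, -0.107, -0.026, 0, 0, 0, -0.197]
    - [1, -0.107, -0.026, 0, 0, 0, -0.197]
    - [1, -0.107, -0.026, 0, 0, 0, -0.197]
    - [1, -0.107, -0.026, 0, 0, 0, -0.197]
    - [1, -0.107, -0.026, 0, 0, 0, -0.197]
    - [1, -0.107, -0.026, 0, 0, 0, -0.197]

```text
time: 17.65
position: [0.5418, -0.2553, 0.2184]
tool_rot: [0.799, -0.602, 0.002, 0.002]
ft_force: [-2.9, -7.3, -0.9]
grip_width: 0.017
```

>>> step_arm:
  steps:
    - [1, -0.107, -0.026, 0, 0, 0, -0.197]
    - [1, -0.107, -0.026, 0, 0, 0, -0.197]
    - [1, -0.107, -0.026, 0, 0, 0, -0.197]
    - [1, -0.107, -0.026, 0, 0, 0, -0.197]
    - [1, -0.107, -0.026, 0, 0, 0, -0.197]
    - [1, -0.107, -0.026, 0, 0, 0, -0.197]
    - [1, -0.107, -0.026, 0, 0, 0, -0.197]
    - [1, -0.107, -0.026, 0, 0, 0, -0.197]
    - [1, -0.107, -0.026, 0, 0, 0, -0.197]
    - [1, -0.107, -0.026, 0, 0, 0, -0.197]

```text
time: 18.65
position: [0.5383, -0.229, 0.2185]
tool_rot: [0.874, -0.487, 0.004, 0.002]
ft_force: [-1.3, -9.2, -2.7]
grip_width: 0.0171
```

```bash
python3 snap.py 6 wrist scene side; python3 - <<'E'
from h import *
p,d,K,R,t=load("pics/scene6.npz"); X=cloud(d,K,R,t)
uu=np.arange(640)[None]; vv=np.arange(400)[:,None]
m=(uu>310)&(uu<420)&(vv>140)&(vv<220)&(p.min(-1)>150)&(X[...,2]<.03)&(X[...,2]>0)&(X[...,1]>.07)
q=X[m]; print(cv2.minAreaRect(q[:,:2].astype(np.float32)),np.median(q[:,2]),np.linalg.lstsq(np.c_[q[:,:2],np.ones(len(q))],q[:,2],rcond=None)[0])
p,d,K,R,t=load("pics/side6.npz")
cv2.imwrite("pics/side6c.png",cv2.resize(p[145:305,230:420,::-1],None,fx=4,fy=3.7,interpolation=cv2.INTER_CUBIC))
E
```

```text
{'time': np.float64(18.8), 'q': array([-0.5917,  0.7385,  1.6695, -0.0055,  0.7272,  0.4303]), 'position': array([ 0.5382, -0.2285,  0.2184]), 'tool_rot': array([ 0.8733, -0.4872,  0.0031,  0.0021]), 'ft_force': array([-1.0466, -6.5797, -1.995 ]), 'grip_width': np.float64(0.0169)}
((0.5470238924026489, 0.21560226380825043), (0.24536462128162384, 0.20564302802085876), 10.08327579498291) 0.011180728278999288 [-0.00038951  0.0032756   0.01063691]
```

View pics/scene6.png

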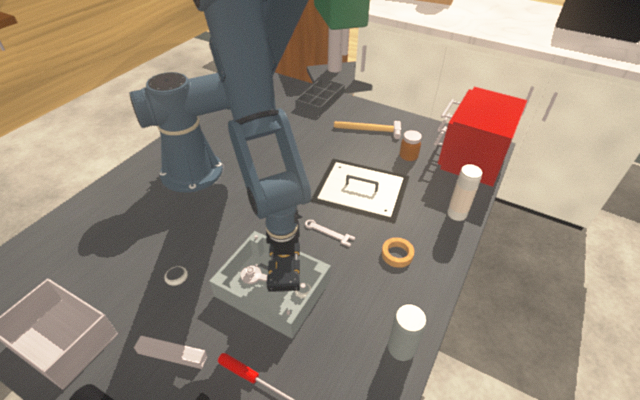

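View pics/side6c.png

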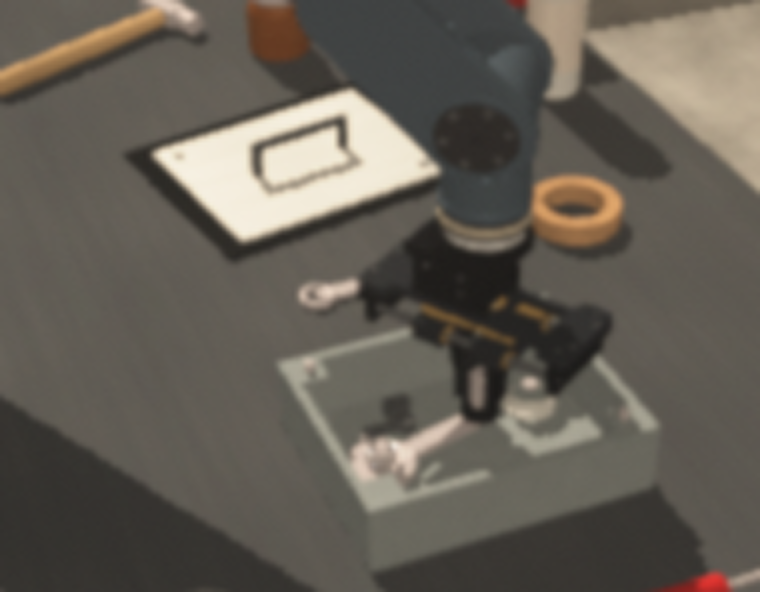

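View pics/wrist6.png

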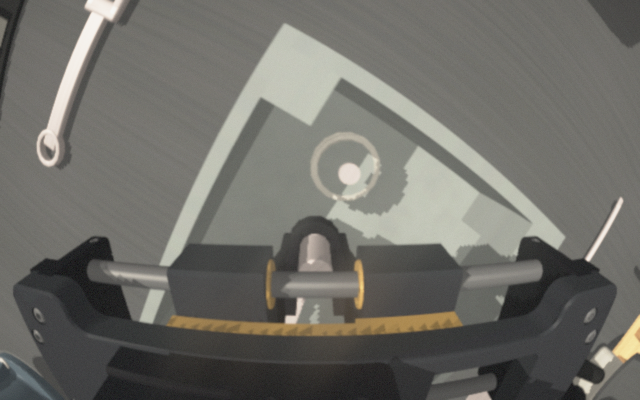

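>>> step_arm:
  steps:
    - [1, -0.05, -0.013, 0, 0, 0, -0.1]
    - [1, -0.05, -0.013, 0, 0, 0, -0.1]
    - [1, 0, 0, 0, 0, 0, 0]
    - [1, 0, 0, 0, 0, 0, 0]
    - [1, 0, 0, 0, 0, 0, 0]
    - [1, 0, 0, 0, 0, 0, 0]
    - [1, 0, 0, 0, 0, 0, 0]
    - [1, 0, 0, 0, 0, 0, 0]
    - [1, 0, 0, 0, 0, 0, 0]
    - [1, 0, 0, 0, 0, 0, 0]

```text
time: 19.8
position: [0.5376, -0.2263, 0.2184]
tool_rot: [0.88, -0.475, 0.003, 0.002]
ft_force: [-0.6, -7.4, -2.1]
grip_width: 0.017
```

```bash
python3 snap.py 7 wrist side; python3 - <<'E'
from h import *
p,d,K,R,t=load("pics/wrist7.npz")
cv2.imwrite("pics/w7c.png",cv2.resize(p[100:350,220:420,::-1],None,fx=3,fy=2.4,interpolation=cv2.INTER_CUBIC))
p,d,K,R,t=load("pics/side7.npz")
cv2.imwrite("pics/side7c.png",cv2.resize(p[225:290,300:400,::-1],None,fx=8,fy=8,interpolation=cv2.INTER_CUBIC))
E
```

```text
{'time': np.float64(19.9), 'q': array([-0.5892,  0.7373,  1.6734, -0.0058,  0.7237,  0.4053]), 'position': array([ 0.5375, -0.2264,  0.2184]), 'tool_rot': array([ 0.8799, -0.4751,  0.0034,  0.0023]), 'ft_force': array([-1.1254, -7.8187, -2.7423]), 'grip_width': np.float64(0.0171)}
```

View pics/w7c.png

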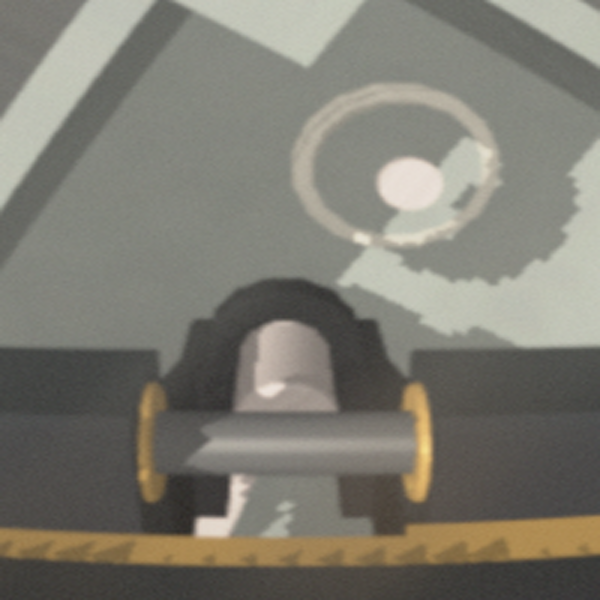

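View pics/side7c.png

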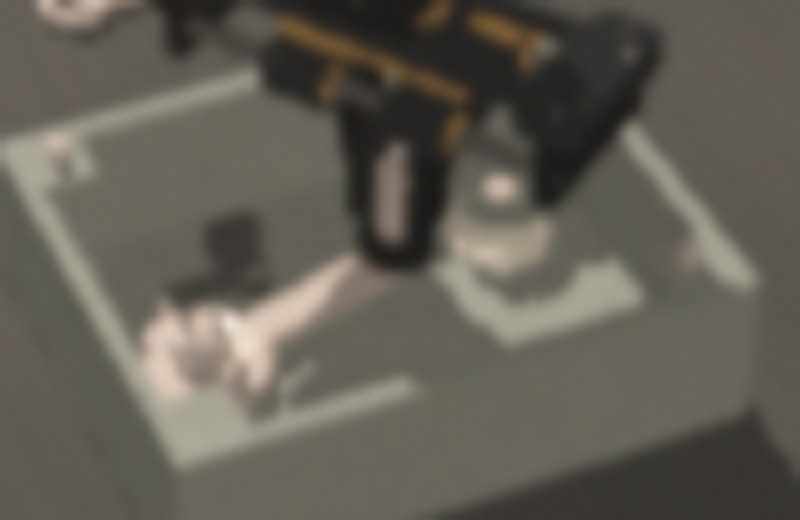

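The post has travelled 53 mm in y, which puts the joint at about 0.54 rad. The spring force is steady at about 7.8 N with no sign of the hard stop, and the post is still between the pads. Handing in.

```bash
python3 -c "
from rig import robot
print(robot.hand_in())"
```

```text
the job is handed in; nothing more can be done
None
```

I lifted the cover off its pins, set it down on the mat and released it. Then I gripped the tensioner post, swung it along its arc past the click, and handed the job in at about 20 s while still holding it. The hand-in gives no verdict.

- **Cover:** it lies level (within about 0.004 rad) with its top face at about 11 mm. Its centre measured within about 6 mm of the mat's centre. That outline came out about 15 mm too wide across the cover's short side, so the centre figure is rough, but the limit is 70 mm. The gripper is well clear of it.
- **Tensioner:** the gripper's position puts the arm at about 0.54 rad, judged from how far the post moved rather than read directly. It pulls back with a steady force of about 7.8 N, and there is no sign of the hard stop.
- **Other tools and parts:** those in view in the last scene picture looked unmoved. I compared them by eye and did not measure each one.
- **Disagreement between cameras:** the scene and side views put the post and pins up to about 7 mm apart. A wrist-camera look settled the post's position before I gripped it.

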